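Lock the dough sheeter's roller setting

TASK

The sheeter's roller gap is set, but one of the two lever lock nuts on top of it is still backed off its adjuster knob: run that nut down clockwise (seen from above) until it meets the knob, then tighten it hard so that it locks, and fold the wire finger guard fully down over the infeed, so the sheeter is ready for use. Do not turn either adjuster knob or the other lever, and leave everything else on the bench where it is.

Things in the scene. Friction and masses are not known exactly. Their poses are not given: they have to be found in the camera images.
- sheeter: Bench dough sheeter, bolted down: white side castings, steel bridge on top (70 x 270 mm along its y axis, top face 186 mm above the bench), two white rollers below, flat infeed tray 85 mm high on its -x side reaching 180 mm out, slide on its +x side, crank on its -y side (262 mm out, below 85 mm). Origin: under its middle on the bench, z up.
- loose_stud: Upright threaded stud (18 mm thick, top 260 mm above the bench) of the lock nut that is backed off, 115 mm left or right of the bridge's middle (which end varies). On it: fluted adjuster knob (44 mm diameter, 28 mm high), above that the lock nut. Origin: on its axis at the bridge's top face, z up. Its x axis is where the lever points when the nut just meets the knob.
- loose_run (a joint): How far the backed-off lock nut is from meeting its adjuster knob, rad about the stud: 0 = it meets the knob, larger = backed off, counter-clockwise seen from above. It rises 10 mm a turn (1.6 mm per rad). Turns freely (about 0.03 N m) and stays where it is left. Starts 4.2 to 8.2 rad off, a gap of 7 to 13 mm.
- loose_tight (a joint): How far that nut has been tightened after meeting the knob, rad clockwise seen from above: 0 = just touching, 0.5 = dead stop. It moves only when the nut is pushed on clockwise against the knob; that takes 0.30 N m at first, rising to 0.45 N m (6 to 9 N at 50 mm from the axis), and it stays when let go. Locked from 0.25 rad on.
- loose_ball (a point): Centre of the black ball (23 mm diameter) at the end of the backed-off nut's lever, 72 mm from the stud's axis, 32 mm above the nut's underside. The nut has a hub 27 mm in diameter and 22 mm high; its underside is 214 mm above the bench when it meets the knob.
- loose_lever (a point): Point on the centre line of that lever, 50 mm from the stud's axis, 26 mm above the nut's underside. The lever is a steel rod 10 mm thick that slopes up from hub to ball. It can be pushed round by closed fingertips standing beside it, tips about 220 mm above the bench: there is free room all round there, above the bridge and the raised guard (top up to 200 mm).
- loose_knob (a joint): Angle of the adjuster knob under the backed-off nut, rad; 0 at the start; it sets the roller gap and must not be turned. Moves at about 0.15 N m.
- locked_stud: The same stud at the other end of the bridge, whose lock nut is already tight against its knob. Same origin and axes as loose_stud.
- locked_ball (a point): Centre of the black ball on the lever of the nut that is already locked, 72 mm from that stud's axis, 246 mm above the bench.
- locked_knob (a joint): Angle of the adjuster knob under the locked nut, rad; 0 at the start; must not be turned.
- guard (a joint): Finger guard: a flat wire grille 194 mm wide with a steel lip 24 mm wide along its free edge, reaching 108 mm from its hinge, 5 mm thick. 0 = fully down, sloping 45 degrees down from the hinge to just above the infeed tray; grows as it swings up (0.785 = level). The hinge is stiff (0.28 N m): the guard stays at any angle and has to be pressed down all the way. Starts 0.75 to 1.05 rad.
- guard_hinge (a point): Middle of the guard's hinge axis (along the sheeter's y axis), 66 mm to the infeed side of the sheeter's middle, 165 mm above the bench.
- guard_lip (a point): Middle of the guard's free edge, 108 mm from the hinge axis; it moves with the guard.
- bowl: Bystander: steel mixing bowl, 190 mm across, 85 mm high; origin under its centre.
- rolling_pin: Bystander: wooden rolling pin 52 mm thick, 440 mm long along its y axis; origin on the bench below its middle.
- scraper: Bystander: bench scraper, 150 mm blade with a wooden grip 26 mm high along its y axis; origin under its centre.
- spanner: Bystander: spanner 170 mm long lying along its x axis beside the sheeter; origin under its middle.
- cutter: Bystander: steel round pastry cutter, 72 mm across, 45 mm high; origin under its centre.

How it is judged:
By the outcome, as a careful person would: the job done as asked, in the order asked, and still so for the second after the job is handed in, with the robot touching nothing.
It also fails if it takes over 58 s, if anything falls off the work surface, if the arm or the gripper's body presses on something with over 40 N, if the wrist force passes 120 N, or if a joint passes its speed limit or range.

ROBOT

A 6-joint arm with a two-finger parallel gripper is mounted at the origin on the work surface. World frame = base frame: x ahead of the robot, y to its left, z up, the work surface at z = 0. Lengths are in mm, angles in rad, forces in N, time in s.
With the tool pointing down it reaches from about 225 to 725 mm from the base axis. Payload 3.1 kg.
Tool frame: the origin (TCP) lies at the very end of the fingers, on their centre line; the grasp point (between the pads) lies 19 mm behind it (arm.hold_point_z is the distance from the TCP to the grasp point, in mm); x points along the fingers, y is the direction in which the jaws open and shut, and the axes are right-handed (so a half turn about x gives the same grasp; the last joint's range is limited). The gripper opens to 85 mm and grips with 20 to 120 N. Pads are 22 mm wide; open, the fingers measure 114 mm over their backs; the gripper's body (76 mm by 85 mm) begins 54 mm behind the grasp point. The pads swing forward as they close: fully open they stand 13 mm farther back than shut.
Start: joints at [-1.241, 0.048, 0.099, 1.622, 0, 1.443], TCP at [232.022, -470.939, 231.312] pointing down, gripper open.
Joint ranges: [-2.91, 2.91], [-0.99, 1.94], [-1.21, 1.42], [-2.12, 2.29], [-1.49, 1.47], [-3.14, 3.14]. Speed limits (rad/s): [2.79, 2.79, 3.14, 3.14, 3.14, 3.14].

INTERFACE

Orientations are given as a rotation vector (axis times angle).
In Python, from cell import arm gives the robot as it stands. The module is installed in compiled form; this text tells all that it offers.
- The arm moves only by the tool arm_command, never from a script. Its argument "commands" is a list of rows, each a list of 5 numbers: the shift along the tool's x, y, z in mm, then the turn about the tool's x in rad, then the closure, from 0 (fully open) to 1 (shut). In form: [[x, y, z, twist, grip], ...]. A call has 1 to 8 rows; each row is the pose to reach, as a shift and turn from the pose commanded when the call began, along the tool's axes at that moment; what a row does not reach only later rows make up. A row lasts 1/8 s, in which the tool goes at most 62.5 mm and 10.7 degrees, less where a joint would pass 70% of its speed; a pose out of reach is approached as far as the arm can. A call with a gripper value outside its range is refused whole. The fingers move at their own pace and stop on an object; "force" is the grip in N (left out, the last holds). Time passes only in rows, so rows that repeat a pose let the fingers close. It gives the time, the measured TCP pose, the force and the opening at its end, in the units of the state.
- arm.get_obs(): the state, without advancing time (a new reading comes with each control period).
- arm.grab_frame(name): name is "scene" or "side" or "wrist"; returns a dict with "pixels" (420x560x3 uint8, red, green, blue), "z_map" (420x560 float32, mm along the optical axis (not along the pixel's ray), 0 where there is no reading), "fx", "fy", "cx", "cy" (pixels), "distortion" ([k1, k2, p1, p2, k3] as OpenCV has them; the pictures are not rectified), "xyz" and "orientation" of the camera in the world. Camera axes: x right, y down, z forward; pixel columns grow to the right and rows downward; lengths in mm; the calibration is good to about 2 mm. A picture is of the moment at which its call begins.
- arm.hand_in(): hands the job in, once; it reports no verdict.
Trained networks look in a picture, given as the dict that the camera call returned (one of the last four; its "shot" number tells which), for a name from the list of things; names that differ only in an ending like _2 or _b are one class to them, and where a whole thing is asked for, a point or a joint stands for the part that bears it (a point fixed in the world has none). Each returns a list of dicts, best first, with "conf" (0 to 1); they miss things now and then, are a little off and sometimes report something else, mostly with a low value. They report only what shows in the picture. A call takes as long as a camera call.
- arm.spot_in(target, picture): "point" ([column, row] in pixels, amid what is visible of it).
- arm.outline_of(target, picture): "pixels" (420x560 bool, what is visible of it) and "point" ([column, row] in pixels, amid what is visible of it).
The state is a dict: "time_s": time; "joint_positions": joint angles; "dq": joint speeds; "tau": joint torques, N m; "tcp_pos": TCP position; "tcp_rot": TCP orientation; "contact_force": force on the tool from outside, world axes, zero at the start; "ft_torque": the same for the moment, N m; "opening": opening from 0.0 (shut) to 1.0 (fully open).
Only numpy, scipy, OpenCV 4.12 (cv2) and the standard library are available. Lean on these libraries where they do the work, as an engineer would, in place of code of your own. Each camera call takes 0.05 s, during which the arm holds its last target.

## Working session

There is one attempt and no reset: what is moved stays moved. The work goes in short steps, Python scripts to look and compute and a tool call to move; the robot and the scene stay as the last step left them, time stands still between calls to the robot, and variables do not carry over. Pictures are saved under pics/ and viewed, and the job is handed in when it is done.

Besides the shell and the picture viewer there is one more tool, called after "Request:" as a command line: name --pt "numbers of a row" for each row, then --argument value for the rest. arm_command: Moves the arm, as the interface text tells. Its arguments: {"type":"object","properties":{"commands":{"type":"array","items":{"type":"array","items":{"type":"number"}}},"force":{"type":"number"}},"required":["commands"]}

```bash
mkdir -p pics; cat > h.py <<'E'
import numpy as np, cv2
from cell import arm
from scipy.spatial.transform import Rotation as R
def K(f): return np.array([[f['fx'],0,f['cx']],[0,f['fy'],f['cy']],[0,0,1.]])
def rot(f):
    o=np.array(f['orientation'],float)
    return R.from_rotvec(o).as_matrix() if o.size==3 else o.reshape(3,3)
def unproj(f,uv,z):
    n=cv2.undistortPoints(np.array(uv,float).reshape(-1,1,2),K(f),np.array(f['distortion'],float)).reshape(-1,2)
    p=np.c_[n,np.ones(len(n))]*np.array(z).reshape(-1,1)
    return p@rot(f).T+np.array(f['xyz'])
def mask3d(f,m):
    v,u=np.nonzero(m&(f['z_map']>0)); return unproj(f,np.c_[u,v],f['z_map'][v,u])
def proj(f,P):
    P=np.array(P,float).reshape(-1,3)
    Rm=rot(f).T; t=-Rm@np.array(f['xyz'])
    return cv2.projectPoints(P,cv2.Rodrigues(Rm)[0],t,K(f),np.array(f['distortion'],float))[0].reshape(-1,2)
def save(f,name,s=1.4):
    im=cv2.cvtColor(f['pixels'],cv2.COLOR_RGB2BGR); cv2.imwrite('pics/'+name,cv2.resize(im,None,fx=s,fy=s))
E
python3 - <<'E'
from h import *
o=arm.get_obs();print(o['time_s'],o['tcp_pos'],o['tcp_rot'],o['contact_force'])
print(R.from_rotvec(o['tcp_rot']).as_matrix().round(3))
for c in ['scene','side']:
    f=arm.grab_frame(c); save(f,c+'0.png'); print(c,f['xyz'],f['orientation'],f['shot'])
    for t in ['sheeter','loose_stud','locked_stud','loose_ball','locked_ball','guard','guard_lip','loose_lever']:
        r=arm.outline_of(t,f)
        for d in r[:2]:
            P=mask3d(f,d['pixels'])
            print(c,t,round(d['conf'],2),np.round(d['point']),len(P),np.median(P,0).round() if len(P) else None,P.min(0).round() if len(P) else '',P.max(0).round() if len(P) else '')
E
```

```text
0.0 [ 231.8370881  -470.3709429   230.13150543] [ 1.96768498  0.46080374 -1.9681194 ] [-0.13212789  0.74179338 -0.68779271]
[[-0.001  0.442 -0.897]
 [ 0.002 -0.897 -0.442]
 [-1.    -0.002 -0.   ]]
scene [1179.1688287   616.68188797 1456.06768203] [-1.03441809 -2.62439074  0.8223169 ] 1
scene sheeter 0.6 [304. 230.] 6051 [593.  67.  86.] [ 290. -211.   -9.] [744. 225. 273.]
scene loose_stud 0.77 [282. 199.] 152 [596. -37. 241.] [557. -63. 182.] [620.  31. 274.]
scene locked_stud 0.73 [326. 233.] 214 [547. 187. 234.] [447. 103.  86.] [610. 225. 264.]
scene loose_ball 0.68 [216. 140.] 1148 [ 498. -613.   42.] [ 367. -752.   -7.] [ 607. -480.   92.]
scene loose_ball 0.61 [285. 197.] 108 [598. -29. 254.] [ 457. -167.   -6.] [620.  33. 274.]
scene locked_ball 0.56 [334. 233.] 40 [556. 189. 239.] [537. 170. 221.] [607. 222. 260.]
scene guard 0.81 [324. 198.] 759 [422.  33. 177.] [ 256. -149.   -5.] [521. 147. 193.]
scene guard 0.38 [213. 141.] 1129 [ 498. -613.   43.] [ 382. -752.   -7.] [ 607. -480.   92.]
scene guard_lip 0.56 [328. 188.] 236 [409.  32. 183.] [ 308. -149.   -2.] [518. 122.
[... 558 characters left out ...]
244.]
side locked_stud 0.62 [254. 158.] 201 [538. 171. 228.] [514. 141.  -1.] [640. 596. 265.]
side loose_ball 0.6 [276. 185.] 54 [587. -53. 243.] [572. -70. 226.] [610.  20. 270.]
side guard 0.81 [230. 194.] 358 [425.  40. 178.] [377. -71.  -5.] [517. 367. 193.]
side guard 0.43 [272. 195.] 88 [580. -60. 205.] [564. -77. 184.] [602. -35. 219.]
side guard_lip 0.88 [238. 192.] 818 [453.  85. 170.] [377. -71. -10.] [530. 405. 193.]
side guard_lip 0.46 [279. 186.] 214 [587. -54. 227.] [564. -77. 182.] [615.  32. 270.]
side loose_lever 0.5 [279. 184.] 111 [595. -28. 249.] [569. -70.  -8.] [667. 382. 270.]
side loose_lever 0.36 [258. 206.] 4613 [536.  -5.  89.] [ 366. -172.  -11.] [754. 467. 259.]
```

```bash
python3 - <<'E'
from h import *
for c,(u,v) in [('scene',(300,210)),('side',(260,185))]:
    f=arm.grab_frame(c)
    im=cv2.cvtColor(f['pixels'],cv2.COLOR_RGB2BGR)
    cr=im[v-75:v+75,u-100:u+100]
    cv2.imwrite(f'pics/{c}z.png',cv2.resize(cr,None,fx=4,fy=4,interpolation=cv2.INTER_CUBIC))
E
```

```text
(no output)
```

View pics/scene0.png

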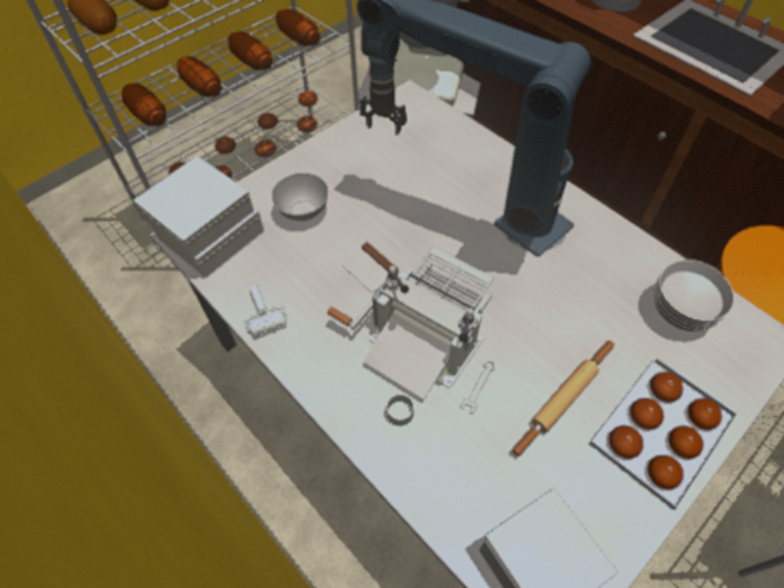

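View pics/scenez.png

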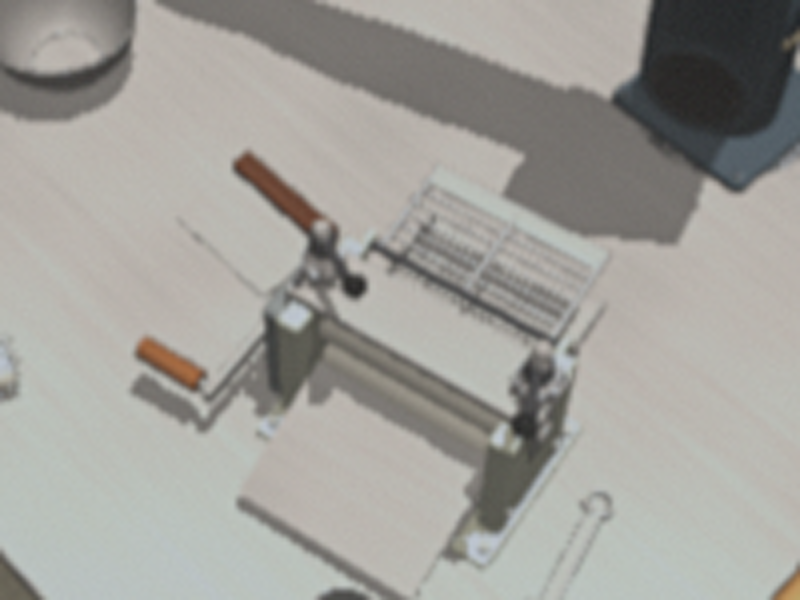

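View pics/sidez.png

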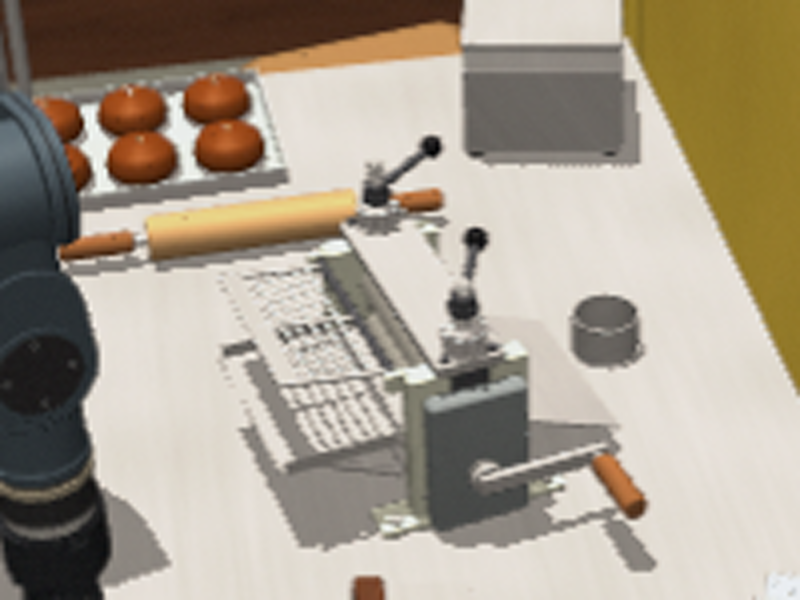

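The scene and side views show the sheeter with its crank-end stud at about (-y), world ≈ (585, -57). Its nut is visibly higher than the one on the far stud. The guard is up and roughly level. I'll get a closer look with the wrist camera.

Request:
arm_command --pt "-30 -40 -50 0 1" --pt "-60 -80 -100 0 1" --pt "-90 -120 -150 0 1" --pt "-120 -160 -200 0 1" --pt "-150 -200 -250 0 1" --pt "-180 -240 -300 0 1" --pt "-200 -280 -350 0 1" --pt "-220 -325 -400 0 1" --force 60

```text
time_s: 2.0
tcp_pos: [425.0, -54.2, 433.2]
tcp_rot: [1.968, 0.457, -1.965]
contact_force: [1.5, 0.2, 0.2]
opening: 0.002
```

```bash
python3 - <<'E'
from h import *
o=arm.get_obs();print(o['time_s'],o['tcp_pos'],o['opening'],o['joint_positions'])
f=arm.grab_frame('wrist'); save(f,'w1.png'); print(f['xyz'],rot(f).round(2).tolist(),f['fx'])
np.savez('w1.npz',**{k:np.array(v) for k,v in f.items()})
for t in ['loose_stud','locked_stud','loose_ball','locked_ball','guard','guard_lip','sheeter']:
    for d in arm.outline_of(t,f)[:2]:
        P=mask3d(f,d['pixels'])
        print(t,round(d['conf'],2),np.round(d['point']),len(P),np.median(P,0).round() if len(P) else None)
E
```

```text
2.0 [424.95454337 -54.24573691 433.18570064] 0.0024489900771053506 [-2.83650349e-01 -4.03209216e-02  4.33650888e-01  2.04297340e+00
 -1.56890522e-04  2.40042837e+00]
[497.86846942 -18.3483031  577.54913189] [[0.44, -0.85, -0.28], [-0.9, -0.42, -0.14], [0.0, 0.32, -0.95]] 371.25886819462596
loose_stud 0.86 [350.  16.] 1704 [576. -46. 216.]
locked_stud 0.48 [352.  15.] 504 [577. -46. 245.]
loose_ball 0.67 [350.  17.] 482 [577. -46. 245.]
guard 0.63 [206. 119.] 10659 [437.  41. 178.]
guard_lip 0.85 [204. 123.] 10268 [435.  41. 178.]
sheeter 0.96 [231.  74.] 35218 [487.  35. 171.]
```

View pics/w1.png

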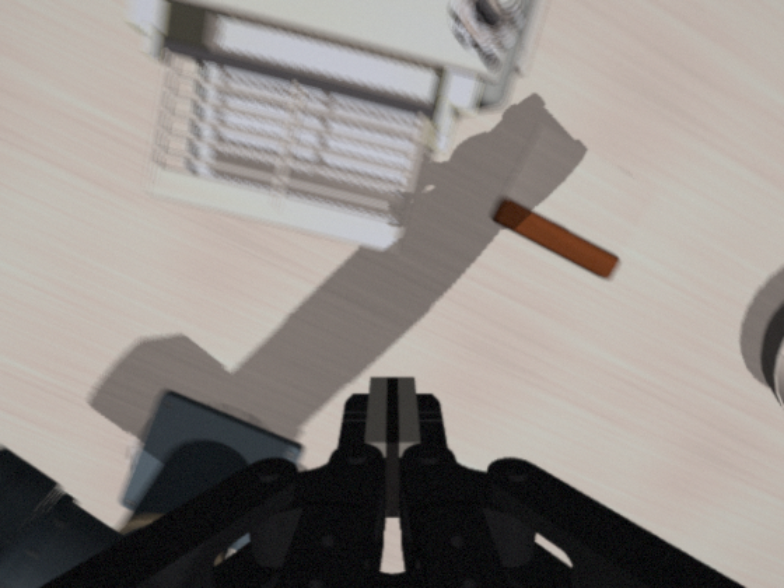

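The wrist view shows the guard at about (290,150) in the scaled picture. The loose stud is only just in frame at the top, around (490,20), so I'll move farther out.

Request:
arm_command --pt "0 -14 -57 0 1" --pt "0 -28 -114 0 1" --pt "0 -43 -171 0 1" --pt "0 -43 -171 0 1"

```text
time_s: 2.9
tcp_pos: [562.4, 58.6, 425.5]
tcp_rot: [1.959, 0.462, -1.977]
contact_force: [-0.2, -0.7, -1.0]
opening: 0.0
```

```bash
python3 - <<'E'
from h import *
o=arm.get_obs();print(o['time_s'],o['tcp_pos'],o['opening'],o['joint_positions'])
f=arm.grab_frame('wrist'); save(f,'w2.png'); print(f['xyz'],rot(f).round(2).tolist(),f['fx'])
np.savez('w2.npz',**{k:np.array(v) for k,v in f.items()})
for t in ['loose_stud','locked_stud','loose_ball','locked_ball','guard','guard_lip','sheeter']:
    for d in arm.outline_of(t,f)[:2]:
        P=mask3d(f,d['pixels'])
        print(t,round(d['conf'],2),np.round(d['point']),len(P),np.median(P,0).round() if len(P) else None)
E
```

```text
2.9 [562.37813849  58.5756954  425.45746891] 0.0001917269718659822 [-1.51045287e-02  3.62492183e-01  8.76123593e-01  2.09383076e+00
  5.17435317e-04  2.66803632e+00]
[636.84479728  94.36978011 569.01654473] [[0.44, -0.85, -0.29], [-0.9, -0.42, -0.14], [-0.0, 0.33, -0.95]] 371.25886819462596
loose_stud 0.68 [378. 186.] 2697 [598. -33. 251.]
locked_stud 0.76 [146. 135.] 3133 [551. 181. 240.]
loose_ball 0.59 [367. 178.] 1631 [602.  -7. 256.]
locked_ball 0.66 [140. 101.] 1940 [574. 201. 243.]
guard 0.69 [233. 252.] 7302 [451.  61. 174.]
guard_lip 0.73 [232. 256.] 6798 [453.  60. 175.]
guard_lip 0.56 [372. 192.] 638 [585. -36. 210.]
sheeter 0.67 [276. 149.] 52856 [577.  68.  87.]
```

View pics/w2.png

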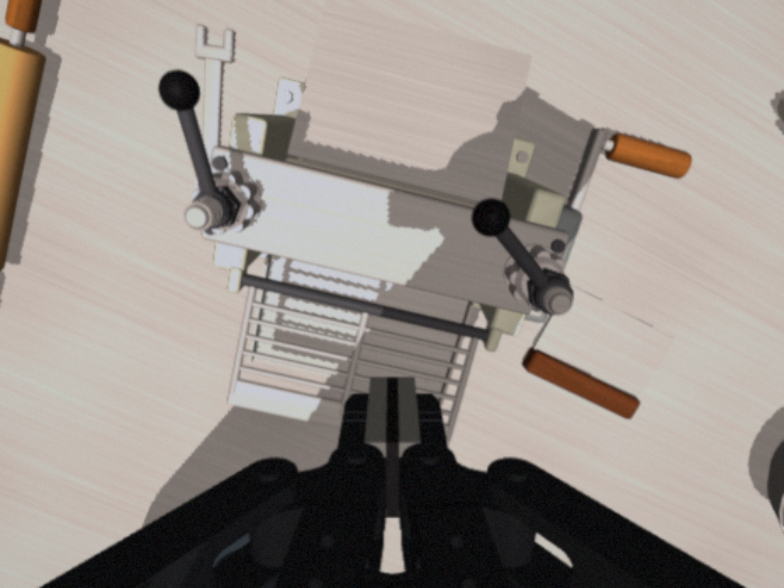

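This view is clear, in scaled pixels. The locked stud top is at (202,215) with its ball at (179,90). The loose stud top is at (556,296) with its ball at (490,217).

```bash
python3 - <<'E'
from h import *
z=np.load('w2.npz'); f={k:z[k] for k in z.files}
def rayz(uv,h):
    d=unproj(f,[uv],[1.])[0]-f['xyz']; return f['xyz']+d*(h-f['xyz'][2])/d[2]
g=cv2.cvtColor(f['pixels'],cv2.COLOR_RGB2GRAY)
for n,s,b in [('locked',(144.5,153.5),(128,64)),('loose',(397.5,211),(350.5,155))]:
    S=rayz(s,260)
    vv,uu=np.mgrid[:420,:560]; m=(np.hypot(uu-b[0],vv-b[1])<16)&(g<45)
    lab,cc=cv2.connectedComponents(m.astype(np.uint8))
    P=mask3d(f,m&(np.hypot(uu-b[0],vv-b[1])<12)); P=P[P[:,2]>220]
    # sphere fit r fixed
    from scipy.optimize import least_squares
    c=least_squares(lambda c:np.linalg.norm(P-c,axis=1)-11.5,np.median(P,0)-[0,0,8],loss='soft_l1').x
    d=c-S
    print(n,S.round(1),'depth at stud',unproj(f,[s],[f['z_map'][int(s[1]),int(s[0])]]).round(1),'ball',c.round(1),'r',np.hypot(*d[:2]).round(1),'ang',np.degrees(np.arctan2(d[1],d[0])).round(1),'n',len(P),P.max(0).round(1))
# bridge top height
print(unproj(f,[(240,130)],[f['z_map'][130,240]]).round(1))
m=np.zeros((420,560),bool); m[282:298,170:225]=1
P=mask3d(f,m);P=P[P[:,2]>120]
print(P[::40].round())
E
```

```text
locked [537.9 173.9 260. ] depth at stud [[538.1 173.7 260.7]] ball [597.1 214.6 247.5] r 71.8 ang 34.5 n 436 [607.2 219.4 260.9]
loose [588.5 -43.4 260. ] depth at stud [[588.8 -42.6 261.7]] ball [613.5  19.4 260.1] r 67.6 ang 68.3 n 450 [623.   29.5 272.7]
[[580.2 113.3 187.5]]
[[384. 115. 186.]
 [404.  73. 184.]
 [395.  88. 184.]
 [386. 104. 185.]
 [406.  61. 183.]
 [397.  77. 183.]
 [389.  92. 185.]
 [379. 108. 185.]
 [399.  65. 182.]
 [391.  81. 184.]
 [383.  95. 184.]
 [375. 108. 186.]
 [395.  66. 183.]
 [391.  74. 185.]
 [388.  77. 185.]
 [387.  75. 185.]
 [390.  68. 186.]
 [394.  55. 185.]
 [389.  58. 184.]]
```

```bash
python3 - <<'E'
from h import *
z=np.load('w2.npz'); f={k:z[k] for k in z.files}
im=cv2.cvtColor(f['pixels'],cv2.COLOR_RGB2BGR)
a=cv2.resize(im[135:235,330:430],None,fx=4,fy=4,interpolation=cv2.INTER_CUBIC)
b=cv2.resize(im[80:180,110:210],None,fx=4,fy=4,interpolation=cv2.INTER_CUBIC)
cv2.imwrite('pics/w2z.png',np.hstack([a,b]))
def pt(u,v): return unproj(f,[(u,v)],[f['z_map'][v,u]])[0].round(1)
print(f['z_map'][200:222:2,385:412:2].round())
for v in range(203,222,2): print(v,[tuple(pt(u,v)) for u in (391,395,399,403)])
E
```

```text
[[333. 333. 334. 335. 333. 333. 333. 335. 335. 335. 344. 592. 590. 592.]
 [336. 335. 335. 332. 333. 334. 334. 332. 334. 334. 335. 594. 594. 592.]
 [337. 335. 333. 334. 334. 334. 330. 330. 333. 333. 333. 336. 591. 594.]
 [335. 334. 334. 333. 331. 330. 327. 325. 327. 327. 334. 336. 589. 592.]
 [335. 335. 335. 331. 326. 326. 325. 325. 324. 326. 328. 334. 337. 592.]
 [335. 335. 333. 328. 327. 325. 324. 324. 324. 324. 325. 328. 337. 591.]
 [336. 336. 332. 328. 326. 324. 325. 323. 324. 324. 324. 327. 338. 591.]
 [338. 337. 328. 328. 325. 324. 324. 325. 325. 326. 325. 325. 593. 595.]
 [339. 339. 329. 328. 326. 326. 326. 324. 326. 326. 324. 327. 594. 593.]
 [338. 338. 335. 329. 326. 327. 326. 326. 325. 327. 326. 331. 595. 596.]
 [402. 341. 340. 330. 328. 328. 327. 327. 327. 328. 327. 595. 597. 595.]]
203 [(np.float64(590.8), np.float64(-38.6), np.float64(249.7)), (np.float64(592.6), np.float64(-41.1), np.float64(251.4)), (np.float64(594.1), np.float64(-44.9), np.float64(250.2)), (np.float64(595.8), np.float64(-47.8), np.float64(251.0))]
205 [(np.float64(589.3), np.float64(-39.3), np.float64(
[... 1413 characters left out ...]
), np.float64(-41.4), np.float64(259.5)), (np.float64(583.2), np.float64(-43.4), np.float64(262.3)), (np.float64(584.8), np.float64(-46.4), np.float64(262.6)), (np.float64(586.0), np.float64(-50.5), np.float64(260.6))]
219 [(np.float64(579.0), np.float64(-43.5), np.float64(257.1)), (np.float64(581.3), np.float64(-45.0), np.float64(260.9)), (np.float64(583.0), np.float64(-48.0), np.float64(261.3)), (np.float64(584.7), np.float64(-50.7), np.float64(262.4))]
221 [(np.float64(577.4), np.float64(-44.5), np.float64(257.2)), (np.float64(579.7), np.float64(-46.0), np.float64(261.0)), (np.float64(581.4), np.float64(-48.9), np.float64(261.5)), (np.float64(583.0), np.float64(-52.0), np.float64(261.8))]
```

View pics/w2z.png

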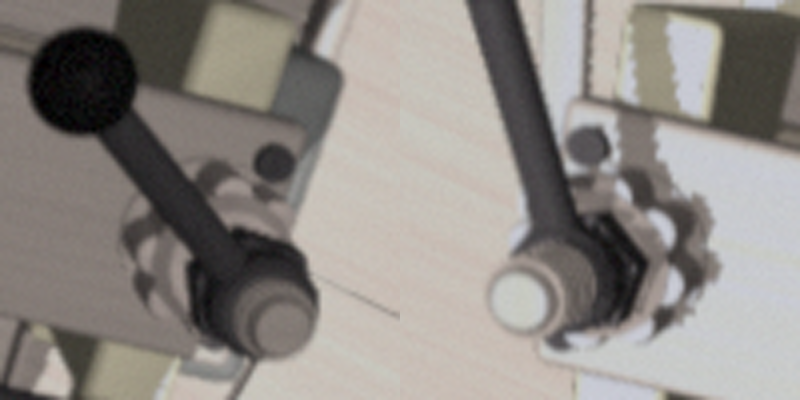

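```bash
cat >> h.py <<'E'
S=np.array([586.,-47.])
def rows(W,q=1):
    o=arm.get_obs(); M=R.from_rotvec(o['tcp_rot']).as_matrix(); p=np.array(o['tcp_pos'])
    for w in W: print((np.round(M.T@(np.array(w)-p)/q)*q).astype(int).tolist(), np.round(w).tolist())
def orb(a,r=48,z=223): return [S[0]+r*np.cos(np.radians(a)),S[1]+r*np.sin(np.radians(a)),z]
E
python3 - <<'E'
from h import *
rows([orb(115,z=420),orb(115,z=300),orb(115)])
E
```

```text
[14, 58, 20] [566.0, -3.0, 420.0]
[134, 58, 20] [566.0, -3.0, 300.0]
[211, 58, 20] [566.0, -3.0, 223.0]
```

```bash
python3 - <<'E'
from h import *
o=arm.get_obs(); print(o['time_s'],o['tcp_pos'],o['tcp_rot'],R.from_rotvec(o['tcp_rot']).as_matrix().round(3))
E
```

```text
3.3 [557.67829491  57.20597823 434.02919651] [ 1.97071679  0.45590247 -1.96471411] [[ 0.003  0.44  -0.898]
 [-0.    -0.898 -0.44 ]
 [-1.     0.001 -0.003]]
```

Request:
arm_command --pt "5 30 10 0 1" --pt "14 58 20 0 1" --pt "70 58 20 0 1" --pt "130 58 20 0 1" --pt "180 58 20 0 1" --pt "211 58 20 0 1" --pt "211 58 20 0 1"

```text
time_s: 4.18
tcp_pos: [563.7, -2.7, 218.2]
tcp_rot: [1.962, 0.46, -1.974]
contact_force: [0.1, 0.7, 0.5]
opening: -0.002
```

```bash
python3 - <<'E'
from h import *
o=arm.get_obs(); print(o['time_s'],o['tcp_pos'],o['contact_force'])
rows([orb(115-22.5*i) for i in range(1,9)])
f=arm.grab_frame('wrist'); save(f,'w3.png')
E
```

```text
4.175 [563.66241065  -2.74857532 218.24213277] [0.11950257 0.69039676 0.4755223 ]
[-5, 6, -20] [584.0, 1.0, 223.0]
[-5, 16, -35] [602.0, -2.0, 223.0]
[-5, 32, -45] [618.0, -12.0, 223.0]
[-5, 51, -48] [630.0, -27.0, 223.0]
[-5, 69, -44] [634.0, -45.0, 223.0]
[-5, 84, -34] [631.0, -63.0, 223.0]
[-5, 94, -18] [621.0, -79.0, 223.0]
[-5, 98, 1] [606.0, -91.0, 223.0]
```

View pics/w3.png

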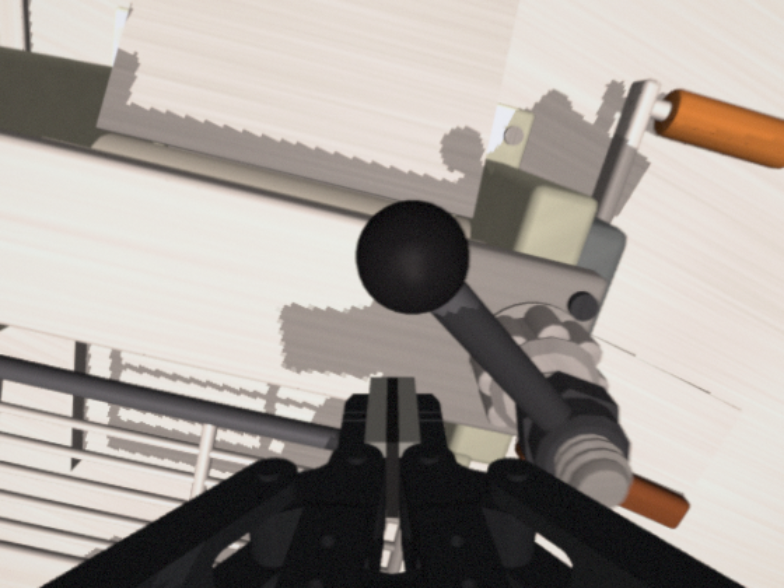

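The wrist view shows the closed fingers to the counter-clockwise side of the lever, with the ball at (412,257). I'll start the orbit.

Request:
arm_command --pt "-2 6 -20 0 1" --pt "-2 16 -35 0 1" --pt "-2 32 -45 0 1" --pt "-2 51 -48 0 1" --pt "-2 69 -44 0 1" --pt "-2 84 -34 0 1" --pt "-2 94 -18 0 1" --pt "-2 98 1 0 1"

```text
time_s: 5.22
tcp_pos: [608.2, -92.3, 223.5]
tcp_rot: [1.968, 0.457, -1.967]
contact_force: [0.7, 0.8, 0.2]
opening: -0.001
```

```bash
python3 - <<'E'
from h import *
f=arm.grab_frame('wrist'); save(f,'w4.png')
o=arm.get_obs(); print(o['time_s'],o['tcp_pos'],o['contact_force'])
rows([orb(-65-22.5*i) for i in range(1,9)])
E
```

```text
5.275 [606.13623621 -93.83265191 223.91948823] [-1.39494181 -0.412548    0.28459388]
[1, -7, 17] [588.0, -95.0, 223.0]
[1, -18, 32] [570.0, -92.0, 223.0]
[1, -33, 42] [554.0, -82.0, 223.0]
[1, -52, 45] [542.0, -67.0, 223.0]
[1, -70, 41] [538.0, -49.0, 223.0]
[1, -86, 31] [541.0, -31.0, 223.0]
[1, -96, 15] [551.0, -15.0, 223.0]
[1, -99, -3] [566.0, -3.0, 223.0]
```

View pics/w4.png

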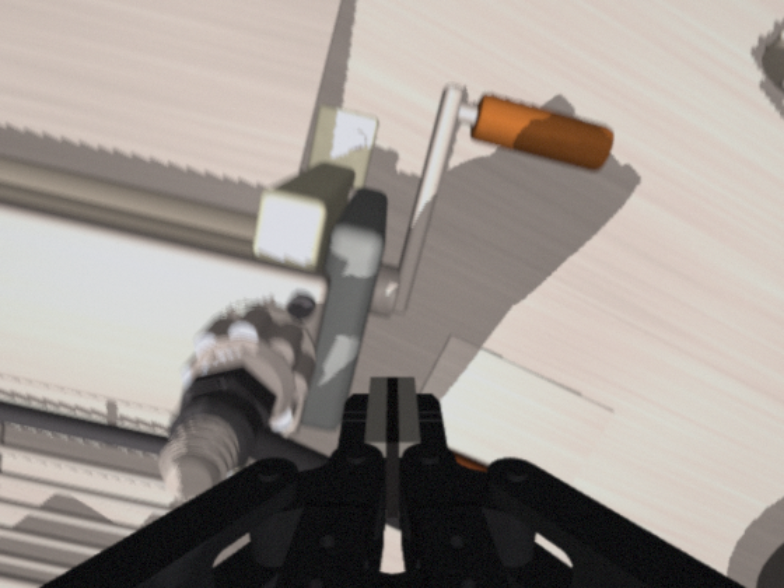

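The lever passes just ahead of the fingers (rod at about (300,450)), so it is following. I'll continue.

Request:
arm_command --pt "1 -7 17 0 1" --pt "1 -18 32 0 1" --pt "1 -33 42 0 1" --pt "1 -52 45 0 1" --pt "1 -70 41 0 1" --pt "1 -86 31 0 1" --pt "1 -96 15 0 1" --pt "1 -99 -3 0 1"

```text
time_s: 6.28
tcp_pos: [568.3, 0.6, 221.9]
tcp_rot: [1.966, 0.459, -1.967]
contact_force: [-0.3, -1.1, 0.4]
opening: -0.0
```

```bash
python3 - <<'E'
from h import *
f=arm.grab_frame('wrist'); save(f,'w5.png')
o=arm.get_obs(); print(o['time_s'],o['tcp_pos'],o['contact_force'],o['ft_torque'])
rows([orb(115-15*i) for i in range(1,9)])
E
```

```text
6.325 [570.17413284   1.85261157 221.34348264] [ 1.37778283 -0.14216273  0.38388993] [ 0.05667856 -0.09987863  0.01867155]
[-2, 5, -6] [578.0, 0.0, 223.0]
[-2, 10, -17] [590.0, 1.0, 223.0]
[-2, 18, -27] [602.0, -2.0, 223.0]
[-2, 28, -35] [614.0, -8.0, 223.0]
[-2, 39, -39] [623.0, -16.0, 223.0]
[-2, 52, -40] [630.0, -27.0, 223.0]
[-2, 64, -39] [633.0, -39.0, 223.0]
[-2, 76, -33] [634.0, -51.0, 223.0]
```

View pics/w5.png

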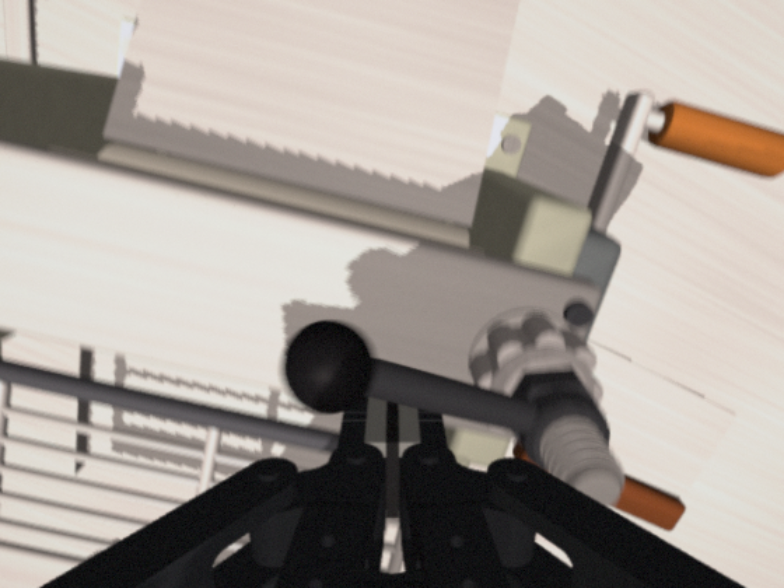

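Lever at about 100°, ahead of the fingers (ball at (330,365)). I'll continue in finer steps.

Request:
arm_command --pt "-2 5 -6 0 1" --pt "-2 10 -17 0 1" --pt "-2 18 -27 0 1" --pt "-2 28 -35 0 1" --pt "-2 39 -39 0 1" --pt "-2 52 -40 0 1" --pt "-2 52 -40 0 1"

```text
time_s: 7.2
tcp_pos: [627.3, -31.3, 223.9]
tcp_rot: [1.968, 0.456, -1.967]
contact_force: [-0.2, 0.1, 1.2]
opening: -0.003
```

```bash
python3 - <<'E'
from h import *
f=arm.grab_frame('wrist'); save(f,'w6.png')
o=arm.get_obs(); print(o['time_s'],o['tcp_pos'],o['contact_force'],o['ft_torque'])
rows([orb(25-8*i) for i in range(1,9)])
f=arm.grab_frame('side'); im=cv2.cvtColor(f['pixels'],cv2.COLOR_RGB2BGR)
cv2.imwrite('pics/s6.png',cv2.resize(im[140:230,220:340],None,fx=6,fy=6,interpolation=cv2.INTER_CUBIC))
E
```

```text
7.25 [627.00586707 -30.79231468 224.16887512] [-0.21242639  0.27597129 -0.21030591] [0.0047948  0.02607237 0.02407164]
[1, 4, -3] [632.0, -33.0, 223.0]
[1, 11, -2] [633.0, -39.0, 223.0]
[1, 17, 1] [634.0, -46.0, 223.0]
[1, 23, 4] [634.0, -53.0, 223.0]
[1, 28, 8] [632.0, -59.0, 223.0]
[1, 33, 13] [630.0, -66.0, 223.0]
[1, 37, 18] [627.0, -72.0, 223.0]
[1, 40, 24] [623.0, -77.0, 223.0]
```

View pics/w6.png

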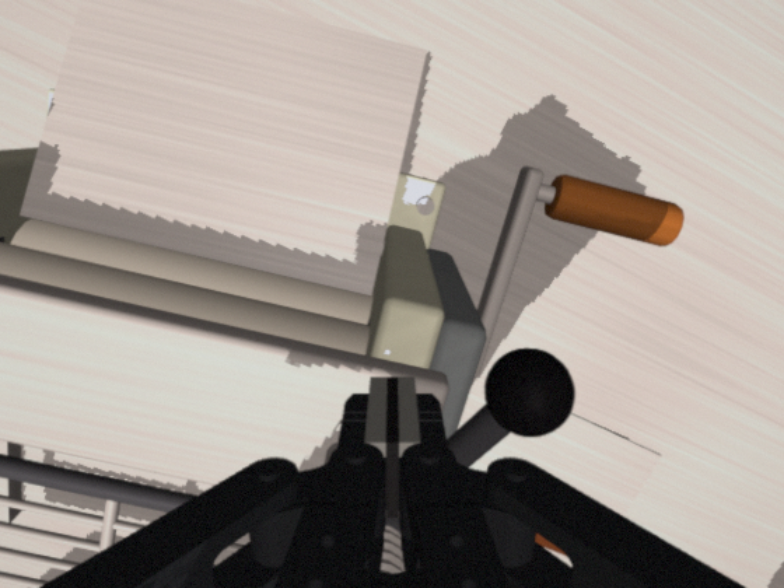

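View pics/s6.png

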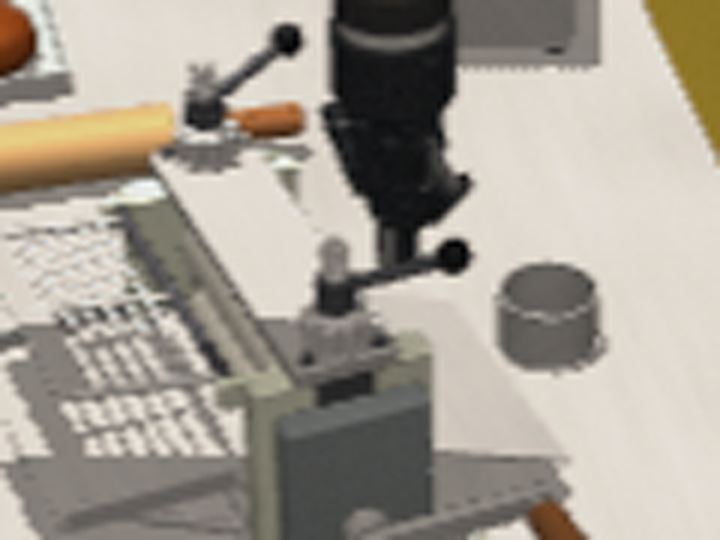

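The lever has come round to about 0° (wrist view, ball at (530,392)), and the nut sits low near the knob. I'll measure the ball.

```bash
cat >> h.py <<'E'
from scipy.optimize import least_squares
def ball(f,b,rad=22):
    g=cv2.cvtColor(f['pixels'],cv2.COLOR_RGB2GRAY); vv,uu=np.mgrid[:420,:560]
    P=mask3d(f,(np.hypot(uu-b[0],vv-b[1])<rad)&(g<60)); P=P[(P[:,2]>215)&(P[:,2]<290)]
    c=least_squares(lambda c:np.linalg.norm(P-c,axis=1)-11.5,np.median(P,0)-[0,0,8],loss='soft_l1').x
    d=c[:2]-S; return c.round(1),np.hypot(*d).round(1),np.degrees(np.arctan2(d[1],d[0])).round(1),len(P)
E
python3 - <<'E'
from h import *
f=arm.grab_frame('wrist'); print(ball(f,(378.5,280)))
E
```

```text
(array([657.1, -56.7, 248.1]), np.float64(71.7), np.float64(-7.7), 1512)
```

Request:
arm_command --pt "1 4 -3 0 1" --pt "1 11 -2 0 1" --pt "1 17 1 0 1" --pt "1 17 1 0 1"

```text
time_s: 7.85
tcp_pos: [633.2, -46.3, 223.0]
tcp_rot: [1.967, 0.457, -1.968]
contact_force: [0.7, -0.5, 0.3]
opening: -0.0
```

```bash
python3 - <<'E'
from h import *
f=arm.grab_frame('wrist'); save(f,'w7.png')
o=arm.get_obs(); print(o['time_s'],o['tcp_pos'],o['contact_force'],o['ft_torque'])
for d in arm.spot_in('loose_ball',f)[:2]: print(d, ball(f,d['point'],30))
rows([orb(1-6*i) for i in range(1,9)])
E
```

```text
7.9 [633.26038948 -46.13314348 223.05959224] [ 0.73354347 -0.32834525  0.22172912] [-0.03647639  0.01031016 -0.05783122]
{'point': [367.9, 310.8], 'conf': 0.55} (array([651.3, -75.9, 248.3]), np.float64(71.4), np.float64(-23.9), 2754)
[0, 5, 2] [634.0, -51.0, 223.0]
[0, 9, 5] [633.0, -56.0, 223.0]
[0, 13, 8] [632.0, -61.0, 223.0]
[0, 16, 12] [630.0, -66.0, 223.0]
[0, 20, 15] [628.0, -70.0, 223.0]
[0, 22, 20] [625.0, -75.0, 223.0]
[0, 24, 24] [622.0, -78.0, 223.0]
[0, 26, 29] [619.0, -82.0, 223.0]
```

View pics/w7.png

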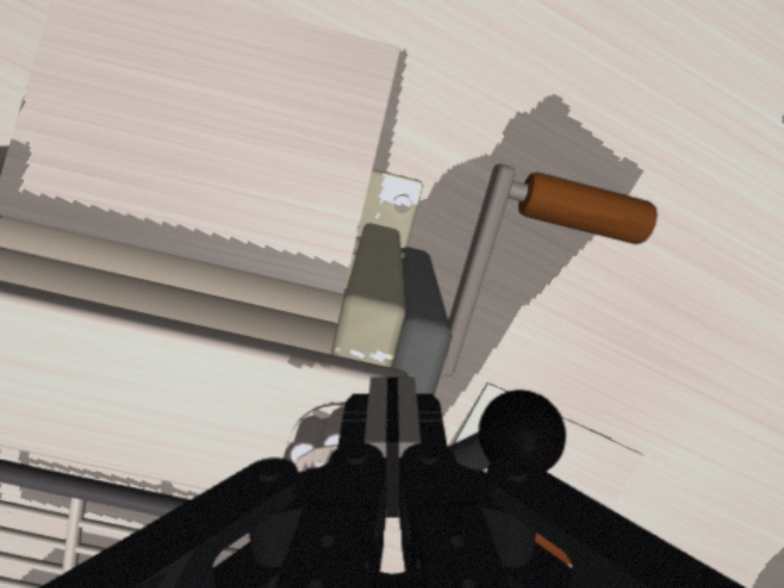

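Ball at about -24°, with almost no push force, so the nut is still free. I'll continue slowly.

Request:
arm_command --pt "0 5 2 0 1" --pt "0 9 5 0 1" --pt "0 9 5 0 1"

```text
time_s: 8.32
tcp_pos: [632.2, -53.1, 222.9]
tcp_rot: [1.969, 0.466, -1.968]
contact_force: [-0.4, 6.0, -0.2]
opening: -0.004
```

```bash
python3 - <<'E'
from h import *
f=arm.grab_frame('wrist'); save(f,'w8.png')
o=arm.get_obs(); print(o['time_s'],o['tcp_pos'],o['contact_force'],o['ft_torque'])
for d in arm.spot_in('loose_ball',f)[:2]: print(d, ball(f,d['point'],30))
rows([orb(-11-6*i) for i in range(1,9)])
E
```

```text
8.375 [632.27469595 -53.13110709 222.91120185] [-1.79404349  6.0538192  -0.09154965] [ 1.28861781  0.18671047 -0.00458021]
{'point': [358.9, 313.3], 'conf': 0.84} (array([647.7, -82.2, 249. ]), np.float64(71.0), np.float64(-29.7), 2560)
[0, 7, 4] [632.0, -61.0, 223.0]
[0, 10, 8] [630.0, -66.0, 223.0]
[0, 13, 11] [628.0, -70.0, 223.0]
[0, 16, 16] [625.0, -75.0, 223.0]
[0, 18, 20] [622.0, -78.0, 223.0]
[0, 20, 25] [619.0, -82.0, 223.0]
[0, 21, 30] [615.0, -85.0, 223.0]
[0, 22, 35] [611.0, -88.0, 223.0]
```

Force is now 6 N with the ball near -29°, so the nut has met the knob. Next I'll tighten.

Request:
arm_command --pt "0 4 2 0 1" --pt "0 7 4 0 1" --pt "0 10 8 0 1" --pt "0 13 11 0 1" --pt "0 16 16 0 1" --pt "0 16 16 0 1"

```text
time_s: 9.18
tcp_pos: [626.2, -73.0, 222.5]
tcp_rot: [1.972, 0.47, -1.965]
contact_force: [2.2, 8.0, -2.3]
opening: -0.0
```

```bash
python3 - <<'E'
from h import *
f=arm.grab_frame('wrist'); save(f,'w9.png')
o=arm.get_obs(); print(o['time_s'],o['tcp_pos'],o['contact_force'],o['ft_torque'])
for d in arm.spot_in('loose_ball',f)[:2]: print(d, ball(f,d['point'],30))
rows([orb(-35-6*i) for i in range(1,5)])
E
```

```text
9.225 [626.2602996  -72.98148973 222.4121141 ] [ 2.23329836  8.91762062 -2.12360487] [ 1.84471131 -0.50087128 -0.05926028]
{'point': [204.6, 321.7], 'conf': 0.66} (array([606.2, -48.2, 240.2]), np.float64(20.2), np.float64(-3.5), 2061)
[-1, 3, 6] [622.0, -78.0, 223.0]
[-1, 5, 11] [619.0, -82.0, 223.0]
[-1, 6, 16] [615.0, -85.0, 223.0]
[-1, 7, 21] [611.0, -88.0, 223.0]
```

View pics/w9.png

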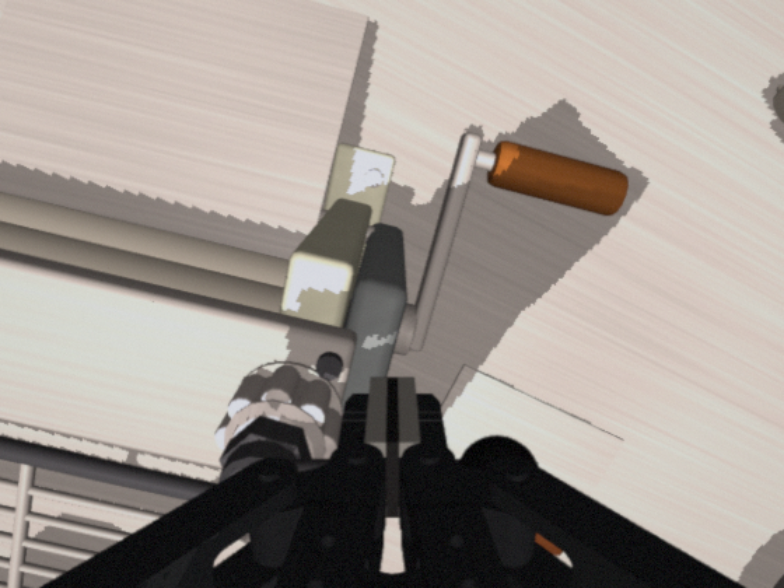

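The finger has moved about 25° past contact. The push is about 9 N (≈0.44 N m), which puts the nut near 0.4–0.45 rad. I'll back off, lift clear and check.

Request:
arm_command --pt "0 -10 -8 0 1" --pt "0 -22 -18 0 1" --pt "-50 -22 -18 0 1" --pt "-110 -22 -20 0 1" --pt "-170 -40 -60 0 1" --pt "-220 -70 -110 0 1" --pt "-220 -70 -110 0 1"

```text
time_s: 10.15
tcp_pos: [622.0, 28.4, 422.4]
tcp_rot: [1.942, 0.475, -2.005]
contact_force: [17.3, -1.4, 19.2]
opening: -0.0
```

```bash
python3 - <<'E'
from h import *
f=arm.grab_frame('wrist'); save(f,'w10.png')
o=arm.get_obs(); print(o['time_s'],o['tcp_pos'],o['contact_force'],o['ft_torque'])
for d in arm.spot_in('loose_ball',f)[:2]: print(d, ball(f,d['point'],18))
H=np.array([496.6,50]);u=np.array([-.976,-.218])
rows([[*(H+u*104),z] for z in (330,205)])
E
```

```text
10.2 [620.94278515  32.65556468 426.92829069] [-3.74795072  0.75832305  0.92914332] [0.12112807 0.24442216 0.02383571]
{'point': [380.4, 237.4], 'conf': 0.82} (array([613.9, -71.9, 246.6]), np.float64(37.5), np.float64(-41.8), 33)
[103, -95, 201] [395.0, 27.0, 330.0]
[228, -93, 199] [395.0, 27.0, 205.0]
```

View pics/w10.png

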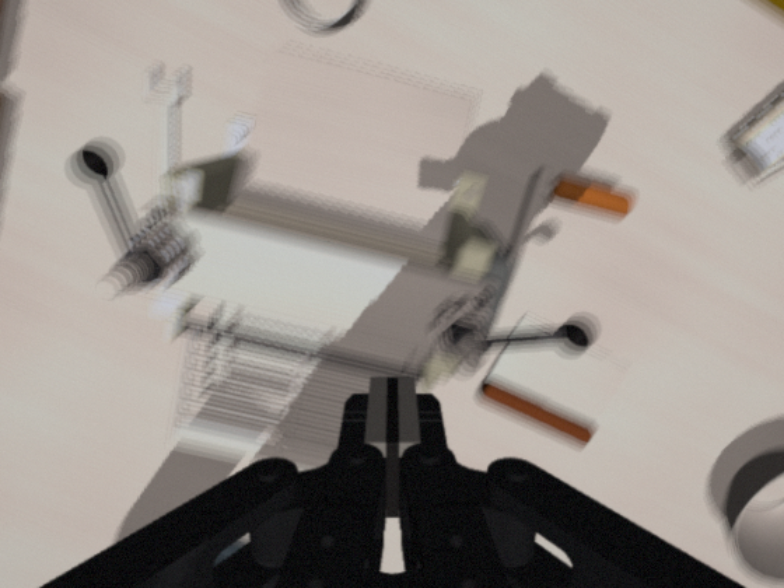

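The picture is motion-blurred but shows the lever clear of the fingers, with the ball near (577,333). I'll retake it now that the arm is still.

```bash
python3 - <<'E'
from h import *
f=arm.grab_frame('wrist');f=arm.grab_frame('wrist'); save(f,'w11.png')
o=arm.get_obs(); print(o['time_s'],o['tcp_pos'],o['contact_force'],o['ft_torque'])
for d in arm.spot_in('loose_ball',f)[:2]: print(d, ball(f,d['point'],18))
for d in arm.spot_in('locked_ball',f)[:2]: print('locked',d, ball(f,d['point'],18))
print(ball(f,(577/1.4,333/1.4),14))
H=np.array([496.6,50]);u=np.array([-.976,-.218])
rows([[*(H+u*104),z] for z in (330,205)])
E
```

```text
10.35 [620.07076846  28.31607668 428.4643912 ] [ 0.23886432  0.34940639 -0.50696538] [-0.05276401 -0.04930278 -0.01442137]Traceback (most recent call last):
  File "<stdin>", line 4, in <module>
  File "h.py", line 28, in ball
    P=mask3d(f,(np.hypot(uu-b[0],vv-b[1])<rad)&(g<60)); P=P[(P[:,2]>215)&(P[:,2]<290)]
  File "h.py", line 13, in mask3d
    v,u=np.nonzero(m&(f['z_map']>0)); return unproj(f,np.c_[u,v],f['z_map'][v,u])
                                             ~~~~~~^^^^^^^^^^^^^^^^^^^^^^^^^^^^^^
  File "h.py", line 9, in unproj
    n=cv2.undistortPoints(np.array(uv,float).reshape(-1,1,2),K(f),np.array(f['distortion'],float)).reshape(-1,2)
      ~~~~~~~~~~~~~~~~~~~^^^^^^^^^^^^^^^^^^^^^^^^^^^^^^^^^^^^^^^^^^^^^^^^^^^^^^^^^^^^^^^^^^^^^^^^^
cv2.error: OpenCV(4.12.0) /io/opencv/modules/calib3d/src/undistort.dispatch.cpp:347: error: (-215:Assertion failed) CV_IS_MAT(_src) && CV_IS_MAT(_dst) && (_src->rows == 1 || _src->cols == 1) && (_dst->rows == 1 || _dst->cols == 1) && _src->cols + _src->rows - 1 == _dst->rows + _dst->cols - 1 && (CV_MAT_TYPE(_src->type) == CV_32FC2 || CV_MAT_TYPE(_src->type) == CV_64FC2) && (CV_MAT_TYPE(_dst->type) == CV_32FC2 || CV_MAT_TYPE(_dst->type) == CV_64FC2) in function 'cvUndistortPointsInternal'
```

View pics/w11.png

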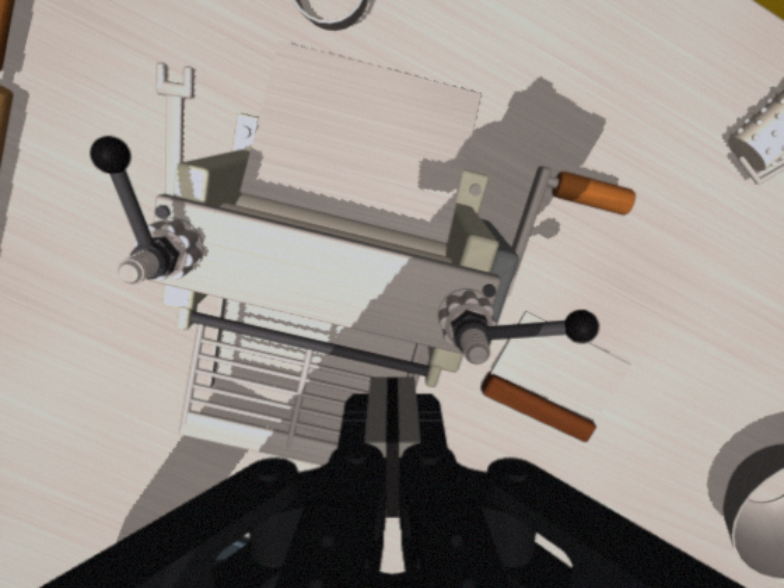

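Clear view: lever ball at (582,326), locked ball at (110,155) and loose stud top at (477,352).

```bash
python3 - <<'E'
from h import *
f=arm.grab_frame('wrist')
print('loose',ball(f,(415.5,233),13)); print('locked',ball(f,(78.5,111),13))
def rayz(uv,h):
    d=unproj(f,[uv],[1.])[0]-f['xyz']; return f['xyz']+d*(h-f['xyz'][2])/d[2]
print(rayz((341,252),260),rayz((93,193.5),260))
H=np.array([496.6,50]);u=np.array([-.976,-.218])
rows([[*(H+u*104),z] for z in (330,205)])
m=np.zeros((420,560),bool); m[307:318,140:215]=1
P=mask3d(f,m);P=P[P[:,2]>120]; print(len(P))
P=np.array(P); c=P.mean(0); r=(P[:,:2]-H)@u; v=(P[:,:2]-H)@np.array([-.218,.976]); print(np.median(P[:,2]),np.percentile(r,[2,50,98]),np.percentile(v,[2,98]))
E
```

```text
loose (array([ 630.4, -103.8,  247.7]), np.float64(72.1), np.float64(-52.0), 401)
locked (array([597.5, 214.7, 247.2]), np.float64(261.9), np.float64(87.5), 496)
[586.00207486 -49.05138167 260.        ] [537.304993   175.14534457 260.        ]
[104, -98, 200] [395.0, 27.0, 330.0]
[229, -96, 198] [395.0, 27.0, 205.0]
737
183.8931965787591 [ 82.58203904  93.91043105 104.5853737 ] [-7.67835274 78.21780409]
```

The loose ball is at -52°. It was still free at -24° and loaded at -29.7°, so it is tightened 0.39–0.49 rad and therefore locked. The locked lever is unchanged. On to the guard.

Request:
arm_command --pt "20 -25 50 0 1" --pt "50 -50 100 0 1" --pt "80 -75 150 0 1" --pt "104 -98 200 0 1" --pt "150 -98 199 0 1" --pt "200 -96 198 0 1" --pt "225 -96 198 0 1" --pt "225 -96 198 0 1"

```text
time_s: 11.45
tcp_pos: [387.6, 28.2, 200.9]
tcp_rot: [1.936, 0.477, -2.014]
contact_force: [0.8, -0.4, 0.0]
opening: -0.002
```

```bash
python3 - <<'E'
from h import *
f=arm.grab_frame('wrist'); save(f,'w12.png')
o=arm.get_obs(); print(o['time_s'],o['tcp_pos'],o['contact_force'],o['ft_torque'])
H=np.array([496.6,50]);u=np.array([-.976,-.218])
rows([[*(H+u*h),z] for h,z in ((104,180),(104,165),(103,150),(100,135),(97,122),(93,112),(87,102),(84,96))])
E
```

```text
11.5 [392.24111552  27.87282056 206.51655539] [0.56036285 0.0301676  1.447817  ] [ 0.00976219 -0.06468275 -0.02218828]
[26, 2, -3] [395.0, 27.0, 180.0]
[41, 3, -3] [395.0, 27.0, 165.0]
[56, 3, -5] [396.0, 28.0, 150.0]
[71, 4, -8] [399.0, 28.0, 135.0]
[84, 5, -11] [402.0, 29.0, 122.0]
[94, 6, -15] [406.0, 30.0, 112.0]
[104, 8, -21] [412.0, 31.0, 102.0]
[110, 9, -24] [415.0, 32.0, 96.0]
```

View pics/w12.png

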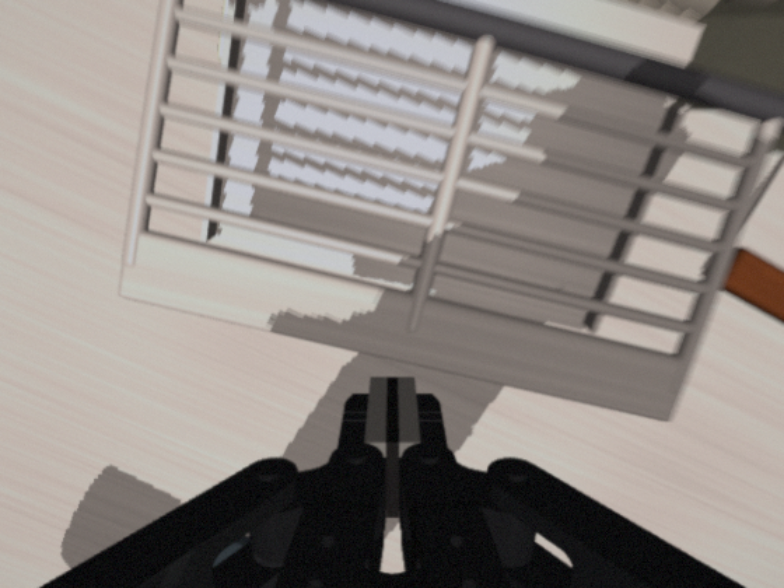

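The tip is near the lip's outer edge (tip at (392,378), lip edge at about (400,360)), so I'll shift the path a few mm inward.

```bash
python3 - <<'E'
from h import *
H=np.array([496.6,50]);u=np.array([-.976,-.218])
o=arm.get_obs(); print(o['time_s'],o['tcp_pos'])
rows([[*(H+u*h),z] for h,z in ((97,190),(97,170),(97,152),(96,136),(94,122),(91,112),(87,102),(83,94))])
E
```

```text
11.5 [392.24111552  27.87282056 206.51655539]
[16, 4, -10] [402.0, 29.0, 190.0]
[36, 4, -10] [402.0, 29.0, 170.0]
[54, 5, -10] [402.0, 29.0, 152.0]
[70, 5, -12] [403.0, 29.0, 136.0]
[84, 6, -14] [405.0, 30.0, 122.0]
[94, 7, -17] [408.0, 30.0, 112.0]
[104, 8, -21] [412.0, 31.0, 102.0]
[112, 9, -25] [416.0, 32.0, 94.0]
```

Request:
arm_command --pt "16 3 -7 0 1" --pt "34 3 -7 0 1" --pt "52 3 -7 0 1" --pt "68 3 -8 0 1" --pt "84 4 -10 0 1" --pt "94 5 -13 0 1"

```text
time_s: 12.25
tcp_pos: [406.0, 30.4, 113.4]
tcp_rot: [1.949, 0.474, -1.995]
contact_force: [-0.1, -0.0, 3.4]
opening: -0.001
```

```bash
python3 - <<'E'
from h import *
f=arm.grab_frame('wrist'); save(f,'w13.png')
o=arm.get_obs(); print(o['time_s'],o['tcp_pos'],o['contact_force'],o['ft_torque'])
H=np.array([496.6,50]);u=np.array([-.976,-.218])
print((np.array(o['tcp_pos'][:2])-H)@u)
rows([[*(H+u*h),z] for h,z in ((87,104),(85,100),(84,96),(83,92))])
E
```

```text
12.3 [405.32586438  30.46858039 111.95817431] [-0.16049695  0.38472153 -0.70071216] [0.01481173 0.03972898 0.00435462]
93.34140583604588
[8, 2, -6] [412.0, 31.0, 104.0]
[12, 3, -8] [414.0, 31.0, 100.0]
[16, 3, -9] [415.0, 32.0, 96.0]
[20, 4, -10] [416.0, 32.0, 92.0]
```

View pics/w13.png

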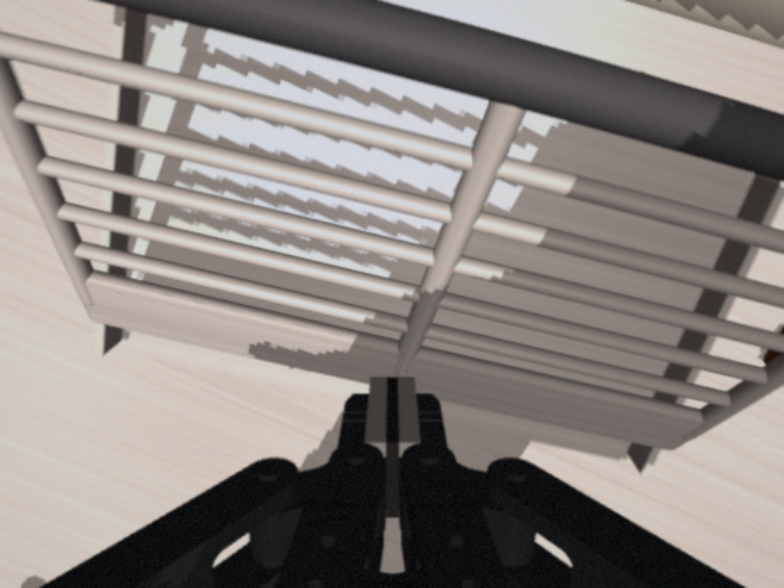

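The guard is well down, with the tip on the lip at about (392,375). I'll press the last bit.

Request:
arm_command --pt "6 2 -6 0 1" --pt "11 3 -10 0 1" --pt "15 4 -12 0 1" --pt "18 4 -13 0 1" --pt "18 4 -13 0 1"

```text
time_s: 12.92
tcp_pos: [419.2, 32.7, 97.5]
tcp_rot: [1.95, 0.473, -1.994]
contact_force: [-3.9, 0.6, 6.5]
opening: 0.002
```

```bash
python3 - <<'E'
from h import *
f=arm.grab_frame('wrist'); save(f,'w14.png')
o=arm.get_obs(); print(o['time_s'],o['tcp_pos'],o['contact_force'],o['ft_torque'])
H=np.array([496.6,50]);u=np.array([-.976,-.218]);print((np.array(o['tcp_pos'][:2])-H)@u)
r=arm.outline_of('guard',f)
for d in r[:1]:
    P=mask3d(f,d['pixels']); h=(P[:,:2]-H)@u; v=(P[:,:2]-H)@np.array([-.218,.976]); k=(h>5)&(h<85)&(abs(v)<97)&(P[:,2]>80)&(P[:,2]<175)
    k&=abs(P[:,2]-(165-h))<25
    print(d['conf'],k.sum(),np.polyfit(h[k],P[k,2],1), P[k&(h>60)][::300].round(), h[k&(h>60)][::300].round())
E
```

```text
12.975 [419.24842682  32.66739825  97.54420454] [-4.85554823  0.19583972  6.3052327 ] [0.11638382 0.88947414 0.03148653]
79.27364261045356
0.75 54964 [ -0.99268705 167.87156904] [[418. 125.  85.]
 [413. 128. 106.]
 [415. 118. 105.]
 [410. 121. 101.]
 [422.  99. 108.]
 [404. 121.  95.]
 [409. 110.  98.]
 [418.  95. 103.]
 [426.  80. 107.]
 [429.  69. 107.]
 [440.  25.  87.]
 [440.  20.  86.]
 [435.  51. 108.]
 [442.  10.  86.]
 [420.  62.  98.]
 [434.  41. 107.]
 [438.  31. 108.]
 [448. -16.  86.]
 [441.  20. 108.]
 [428.  29.  99.]
 [445.   3. 108.]
 [455. -48.  85.]
 [446.  -5. 108.]
 [428.  10.  94.]
 [436.  -3.  99.]
 [445. -17. 105.]
 [451. -26. 109.]
 [455. -40. 108.]
 [446. -33. 103.]
 [455. -47. 108.]
 [452. -49. 105.]
 [441. -51.  95.]] [61. 65. 65. 69. 62. 75. 73. 67. 63. 61. 61. 61. 60. 62. 72. 63. 61. 62.
 61. 71. 60. 62. 61. 76. 71. 65. 61. 60. 67. 61. 65. 76.]
```

View pics/w14.png

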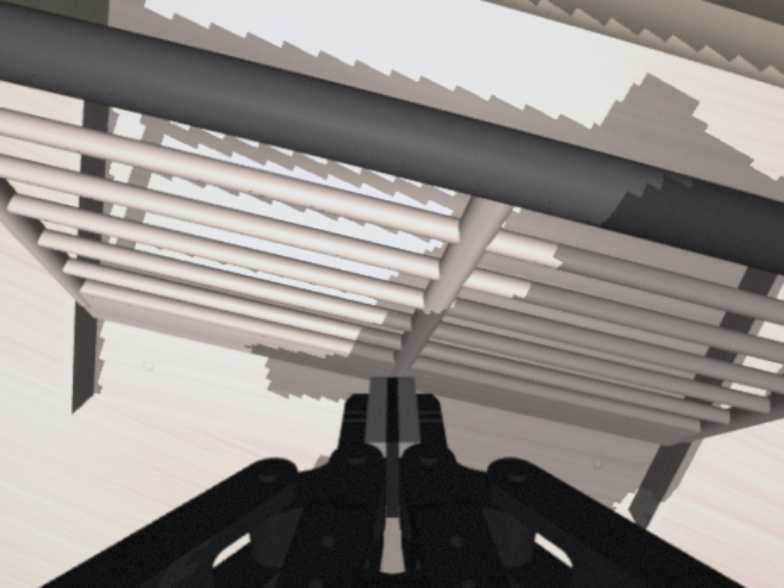

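The push is 8 N, normal to a 45° surface and well above the hinge friction, and the fitted guard slope is 44.8°. I'll press once more to be sure, then lift away.

Request:
arm_command --pt "4 1 -2 0 1" --pt "4 1 -2 0 1" --pt "0 0 0 0 1" --pt "-40 0 8 0 1" --pt "-100 0 15 0 1" --pt "-160 0 25 0 1" --pt "-160 0 25 0 1"

```text
time_s: 13.9
tcp_pos: [404.1, 19.5, 262.7]
tcp_rot: [1.961, 0.467, -1.98]
contact_force: [0.5, 0.3, -0.3]
opening: -0.001
```

```bash
python3 - <<'E'
from h import *
f=arm.grab_frame('wrist');f=arm.grab_frame('wrist'); save(f,'w15.png')
o=arm.get_obs(); print(o['time_s'],o['tcp_pos'],o['contact_force'])
H=np.array([496.6,50]);u=np.array([-.976,-.218])
for d in arm.outline_of('guard',f)[:1]:
    P=mask3d(f,d['pixels']); h=(P[:,:2]-H)@u; v=(P[:,:2]-H)@np.array([-.218,.976]); k=(h>8)&(h<85)&(abs(v)<97)&(abs(P[:,2]-(165-h))<15)
    r=least_squares(lambda q:q[0]*h[k]+q[1]-P[k,2],[-1,165],loss='soft_l1',f_scale=2).x
    print(d['conf'],k.sum(),r,np.degrees(np.arctan(r[0])), 'lip z',np.median(P[k&(h>62)&(h<74),2]+h[k&(h>62)&(h<74)]))
f=arm.grab_frame('side'); save(f,'s15.png')
f=arm.grab_frame('scene'); save(f,'sc15.png')
E
```

```text
14.0 [401.99646279  19.91770336 257.53230884] [ 0.58477489 -0.67887646  0.22767131]
0.85 14322 [ -0.97927791 168.25617661] -44.40016257344471 lip z 170.23058513296726
```

View pics/w15.png

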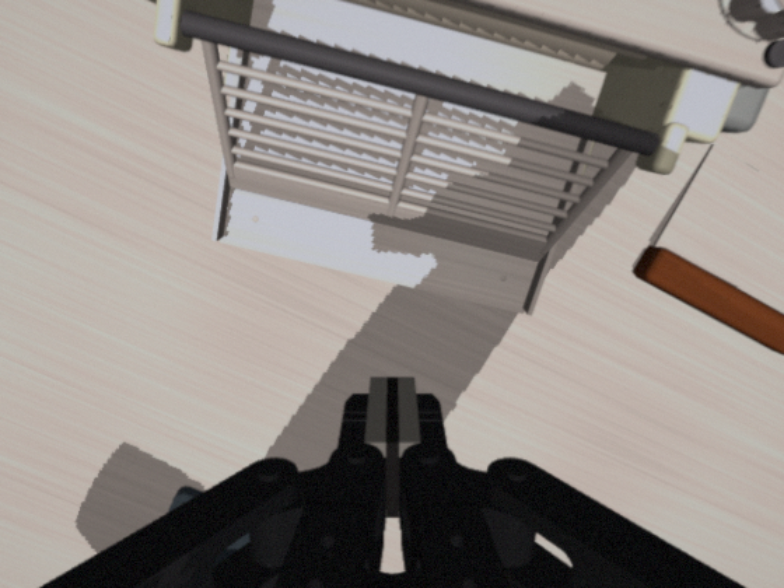

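View pics/s15.png

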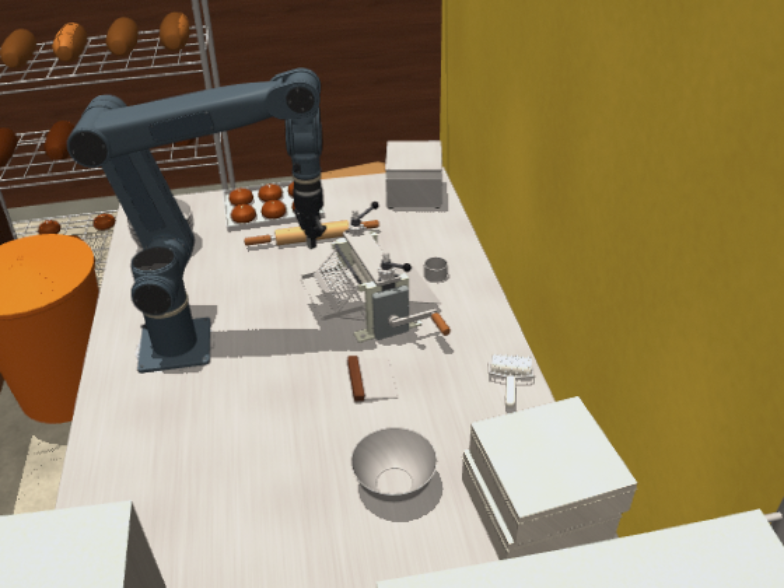

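View pics/sc15.png

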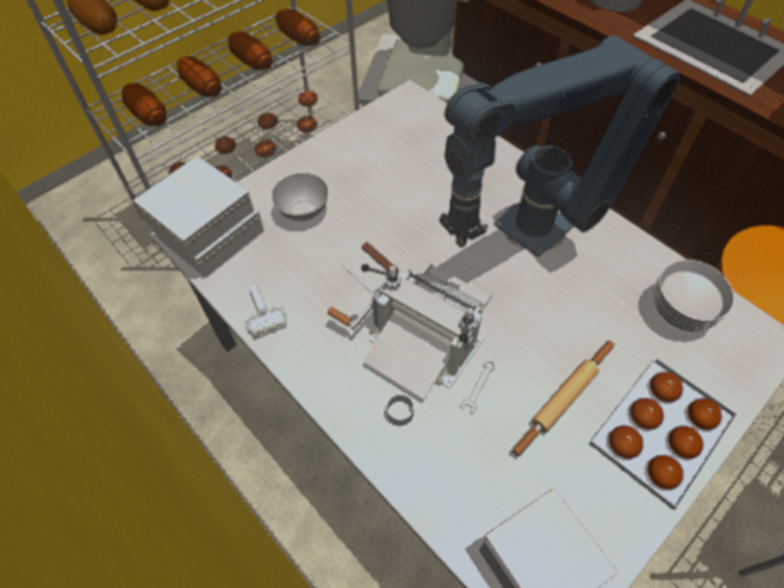

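The wrist view shows the guard down over the tray, with its lip at about (390,225). The side and scene views show the bystanders in place and the arm clear. I'll hand the job in.

```bash
python3 - <<'E'
from cell import arm
print(arm.hand_in(), arm.get_obs()['time_s'])
E
```

```text
the job is handed in; nothing more can be done
the job is handed in; nothing more can be done
```

The backed-off nut is locked, the guard is folded fully down, and the job is handed in at about 14 s on the robot's clock.

- **Lock nut:** the loose nut was the one at the crank end. I pushed its lever clockwise with closed fingertips for about 1¼ turns until it met the knob at about -27°. I then tightened it with about 9 N on the lever. The last measurement put the lever at -52°, so it is tightened 0.39–0.49 rad; it counts as locked from 0.25.
- **Guard:** I pressed the lip down after the nut was locked. At the bottom the push was 8 N at right angles to the 45° slope, well above the hinge friction. I pressed once more, and the slope fitted from the wrist camera's depth afterwards was 44.4°. A fit during the press gave 44.8°, and the 0.4° difference is within camera noise.
- **Everything else:** the other lever's ball was measured in the same place to within 1 mm before and after. The knobs were never touched, but I did not measure their angles. The bystanders look unmoved in the final pictures, and the arm ended clear of everything, with contact force near zero.

One check failed along the way: the last tightening picture gave no usable lever angle because the fingers hid the ball. I measured the lever again after lifting clear.

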